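# Fill and shut a biscuit display carton

## Robot

A 6-joint arm with a two-finger parallel gripper is mounted at the origin on the work surface. World frame = base frame: x ahead of the robot, y to its left, z up, the work surface at z = 0. Lengths are in m, angles in degrees, forces in N, time in s.
With the tool pointing down it reaches from about 0.325 to 0.875 m from the base axis. Payload 4.4 kg.
Tool frame: the origin (TCP) lies midway between the tips of the shut fingers; the grasp point (between the pads) lies 19 mm behind it; z points along the fingers, y is the line along which they close (so a half turn about z gives the same grasp; the last joint's range is limited). The gripper opens to 85 mm and grips with 20 to 120 N. Pads are 22 mm wide; open, the fingers measure 114 mm over their backs; the gripper's body (76 mm by 85 mm) begins 54 mm behind the grasp point. The pads swing forward as they close: fully open they stand 13 mm farther back than shut.
Start: joints at [-75.43, 11.837, 88.321, -0, 79.842, -8.623], TCP at [0.226, -0.529, 0.231] pointing down, gripper open.
Joint ranges: [-156.59, 156.59], [-49.26, 127.26], [12.9, 141.05], [-63.56, 243.56], [4.71, 150.69], [-161.64, 161.64]. Speed limits (degrees/s): [159.86, 159.86, 180, 180, 180, 180].

## Interface

Orientations are given as a 3x3 rotation matrix whose columns are the frame's x, y, z axes.
In Python, from station import env gives the robot as it stands. The module is installed in compiled form; this text tells all that it offers.
- The arm moves only by the tool drive_tool, never from a script. Its argument "moves" is a list of rows, each an object of numbers: "grip": the closure, from -1 (fully open) to 1 (shut); "dx", "dy", "dz": the shift along the world's x, y, z in m; "twist": the turn about the world's z in degrees. In form: [{"grip": .., "dx": .., "dy": .., "dz": .., "twist": ..}, ...]. A call has 1 to 5 rows; each row is the pose to reach, as a shift and turn from the pose commanded when the call began; what a row does not reach only later rows make up. A row lasts 1/12 s, in which the tool goes at most 41.7 mm and 7.16 degrees, less where a joint would pass 70% of its speed; a pose out of reach is approached as far as the arm can. A call with a gripper value outside its range is refused whole. The fingers move at their own pace and stop on an object; the grip force is fixed at half the most. Time passes only in rows, so rows that repeat a pose let the fingers close. It gives the time, the measured TCP pose, the force, the opening and the grip force at its end, in the units of the state.
- env.get_obs(): the state, without advancing time (a new reading comes with each control period).
- env.grab_frame(name): name is "scene" or "top" or "wrist"; returns a dict with "frame" (480x640x3 uint8, red, green, blue), "intrinsics" (3x3 intrinsics, pixels), "xyz" and "orientation" of the camera in the world; the wrist camera has in their place "hand_eye" (4x4, takes a point from camera to tool coordinates, whose origin is the TCP and whose axes are the flange's). Camera axes: x right, y down, z forward; pixel columns grow to the right and rows downward; lengths in m; the calibration is good to about 2 mm. A picture is of the moment at which its call begins: read the wrist's pose just before it. There is no depth.
- env.job_done(): hands the job in; it is judged then, once.
The state is a dict: "t": time; "joints": joint angles; "joint_vel": joint speeds; "joint_efforts": joint torques, N m; "ee_pos": TCP position; "ee_rot": TCP orientation; "force": force on the tool from outside, world axes, zero at the start; "ft_torque": the same for the moment, N m; "gripper_width": finger opening in m; "gripper_force": force on a finger pad.
Only numpy, scipy, OpenCV 4.12 (cv2) and the standard library are available. Lean on these libraries where they do the work, as an engineer would, in place of code of your own. Each camera call takes 0.05 s, during which the arm holds its last target. There are 200 camera calls.

## Task

Take the two biscuit boxes out of the shallow steel pan and stand them upright in the open cardboard carton, one in front of the other in a neat, square, close row with the one already at the back, keeping the row clear of the front wall. Then swing the carton's hinged lid over and press it fully shut so that its tab drops behind the front rim. Leave the mug and the jar where they are.

Things in the scene. Friction and masses are not known exactly. Their poses are not given: they have to be found in the camera images.
- carton: brown cardboard carton, fixed, open-topped, inside 140 (x) x 80 (y) mm; walls and floor 4 mm. Front (-x) and back (+x) walls 95 mm tall; side walls cut down to 45 mm but for a 10 mm wide full-height post at each corner, so fingers holding a box by its 62 mm width pass above them. Origin: centre of the underside; x runs from front to hinged back. A box in it stands with its x along this x
- lid (a joint): lid angle, rad: 0 = fully shut and level, grows as it opens, stop at 2.3; starts at 1.8 to 2.15, leaning back; stays where left. Lid 148 long, 88 wide, 5 mm thick, hinged on the back top edge. Its tab, 60 wide, 4 thick, 20 mm deep, stands square on its inner face 137 to 141 mm from the hinge; shut, it hangs inside the front wall at carton x -0.067 to -0.063: keep box fronts behind -0.06
- lid_hinge (a point): middle of the hinge line, on the carton's back top edge (carton x = 0.074, z = 0.095); turns with the lid: its x axis points along the lid from the free edge to the hinge, y is the hinge axis, z is the lid's outer face normal (up when shut)
- lid_edge (a point): middle of the lid's free edge, 148 mm from the hinge
- box_a: plain white cardboard biscuit box, 35 (its x) x 62 (its y) x 88 mm tall (its z), 0.12 kg, standing upright; origin at the centre of its underside. Starts in the pan
- box_b: plain white cardboard biscuit box, 35 (its x) x 62 (its y) x 88 mm tall (its z), 0.12 kg, standing upright; origin at the centre of its underside. Starts in the pan; same as box_a, either may go first
- box_back: plain white cardboard biscuit box, 35 (its x) x 62 (its y) x 88 mm tall (its z), 0.12 kg, standing upright; origin at the centre of its underside. Already standing in the carton close to the back wall; it stays there
- pan: shallow stainless-steel pan, fixed, 250 (x) x 180 (y) x 28 mm tall, walls and floor 3 mm; origin: centre of the underside. It stands left or right of the carton, the serving board on the other side
- mug: steel mug, 76 mm across, 85 mm tall, standing on a white serving board 250 x 180 x 12 mm; origin: centre of its underside. To be left alone
- jar: glass jar with a steel cap, 64 mm across, 100 mm tall, on the same board; origin: centre of its underside. To be left alone
Mind the look-alikes: they are no part of the job. What is shaped like the box_b but purple or turquoise is not meant.

How it is judged (in metres and radians):
On the way, in this order (a step that is already met when the one before it is completed fails the run):
1. with the lid still open, all three boxes stand upright and square in a row in the carton, let go (x of box_a in the frame of carton between -0.056 and 0.06 m and y of box_a in the frame of carton between -0.014 and 0.014 m and z of box_a in the frame of carton between 0 and 0.012 m and angle between each of box_a, box_b, box_back's own z axis and vertical below 0.12 rad and angle between the x axis of each of box_a, box_b, box_back and the x axis of carton, either way round below 0.2 rad and linear speed of each of box_a, box_b, box_back below 0.02 m/s and x of box_b in the frame of carton between -0.056 and 0.06 m and y of box_b in the frame of carton between -0.014 and 0.014 m and z of box_b in the frame of carton between 0 and 0.012 m and x of box_back in the frame of carton between 0.03 and 0.06 m and y of box_back in the frame of carton between -0.014 and 0.014 m and z of box_back in the frame of carton between 0 and 0.012 m and value of joint lid above 0.7 rad and contact force between the fingers and box_a below 0.1 N and contact force between the fingers and box_b below 0.1 N), for 0.2 s.
2. the lid is fully shut, its tab behind the front rim (value of joint lid below 0.05 rad), for 0.2 s.
At the end, for the whole second after the job is handed in: the lid is shut to within 0.05 rad (its tab down behind the front rim) and under it all three biscuit boxes stand on the carton's floor, upright (within 0.12 rad), square to the carton (within 0.2 rad), in one row, the first still at the back (its centre beyond carton x = 0.03), at rest (x of box_a in the frame of carton between -0.056 and 0.06 m and y of box_a in the frame of carton between -0.014 and 0.014 m and z of box_a in the frame of carton between 0 and 0.012 m and angle between each of box_a, box_b, box_back's own z axis and vertical below 0.12 rad and angle between the x axis of each of box_a, box_b, box_back and the x axis of carton, either way round below 0.2 rad and linear speed of each of box_a, box_b, box_back below 0.02 m/s and x of box_b in the frame of carton between -0.056 and 0.06 m and y of box_b in the frame of carton between -0.014 and 0.014 m and z of box_b in the frame of carton between 0 and 0.012 m and x of box_back in the frame of carton between 0.03 and 0.06 m and y of box_back in the frame of carton between -0.014 and 0.014 m and z of box_back in the frame of carton between 0 and 0.012 m and value of joint lid below 0.05 rad); the robot touches nothing.
It fails at once if the mug or the jar is moved more than 30 mm or tipped over (distance of any of mug, jar from where it was at the start of the episode above 0.03 m or angle between any of mug, jar's own z axis and vertical above 0.5 rad).
It also fails if it takes over 72 s, if anything falls off the work surface, if the arm or the gripper's body presses on something with over 40 N, if the wrist force passes 120 N, or if a joint passes its speed limit or range.

## Working session

There is one attempt and no reset: what is moved stays moved. The work goes in short steps, Python scripts to look and compute and a tool call to move; the robot and the scene stay as the last step left them, time stands still between calls to the robot, and variables do not carry over. Pictures are saved under pics/ and viewed, at most 10 in all, crops included, and the job is handed in when it is done.

Besides the shell and the picture viewer there is one more tool, called after "Request:" as name(argument=value, ...) on one line, values as JSON. drive_tool: Moves the arm, as the interface text tells. Its arguments: {"type":"object","properties":{"moves":{"type":"array","items":{"type":"object","properties":{"grip":{"type":"number"},"dx":{"type":"number"},"dy":{"type":"number"},"dz":{"type":"number"},"twist":{"type":"number"}}}}},"required":["moves"]}

```bash
mkdir -p pics
cat > h.py <<'E'
import numpy as np, cv2
from station import env
def grab(n,f):
    o=env.get_obs(); g=env.grab_frame(n)
    cv2.imwrite(f'pics/{f}.png',g['frame'][:,:,::-1]); np.save(f'pics/{f}.npy',{'g':g,'o':o},allow_pickle=True); return g,o
def load(f):
    d=np.load(f'pics/{f}.npy',allow_pickle=True).item(); return d['g'],d['o']
def cam(g,o):
    K=np.array(g['intrinsics'])
    if 'hand_eye' in g:
        H=np.array(g['hand_eye']); R=np.array(o['ee_rot']); 
        return K,R@H[:3,:3],R@H[:3,3]+np.array(o['ee_pos'])
    return K,np.array(g['orientation']),np.array(g['xyz'])
def ray(g,o,uv,z):
    K,R,c=cam(g,o); uv=np.atleast_2d(np.float64(uv))
    d=(R@np.linalg.inv(K)@np.c_[uv,np.ones(len(uv))].T).T
    return c+d*((z-c[2])/d[:,2])[:,None]
def proj(g,o,P):
    K,R,c=cam(g,o); q=(K@R.T@(np.atleast_2d(P)-c).T).T
    return q[:,:2]/q[:,2:]
E
python3 - <<'E'
from h import *
for n in('top','scene'):
    g,o=grab(n,n+'0'); print(g['intrinsics'],g['xyz'],g['orientation'])
print(o)
E
```

```text
[[496.01880247   0.         317.33534554]
 [  0.         496.01880247 228.79579099]
 [  0.           0.           1.        ]] [0.42451435 0.01677841 0.97131265] [[-0.00519622 -0.99925431  0.03826   ]
 [-0.99971147  0.00429371 -0.0236334 ]
 [ 0.0234515  -0.03837176 -0.99898831]]
[[520.55786901   0.         326.1933207 ]
 [  0.         520.55786901 241.51769736]
 [  0.           0.           1.        ]] [0.87871257 0.47758965 0.90586388] [[-0.75746211  0.51437784 -0.40207784]
 [ 0.65286379  0.59253884 -0.47187562]
 [-0.00447563 -0.61992996 -0.78464438]]
{'t': 0.05, 'joints': array([-7.54288901e+01,  1.18853309e+01,  8.84047064e+01, -1.59898228e-03,
        7.98406189e+01, -8.62305614e+00]), 'joint_vel': array([-0.14106299, -0.03012701, -0.04474593, -0.07275569, -0.00199247,
        0.00592948]), 'joint_efforts': array([-1.48347332e-03, -3.84390092e+01, -2.92810553e+01, -4.00090012e-04,
        5.16198590e-03,  4.52237288e-07]), 'ee_pos': array([ 0.2262528 , -0.52779866,  0.2301158 ]), 'ee_rot': array([[ 9.19173590e-01,  3.93852195e-01, -6.00287296e-04],
       [ 3.93852527e-01, -9.19171011e-01,  2.20012229e-03],
       [ 3.14756312e-04, -2.25871897e-03, -9.99997400e-01]]), 'force': array([ 0.47565933,  0.3129099 , -0.06854867]), 'ft_torque': array([-0.01800293, -0.00964768,  0.01811598]), 'gripper_force': 0.0, 'gripper_width': 0.08568858353853898}
```

View pics/top0.png

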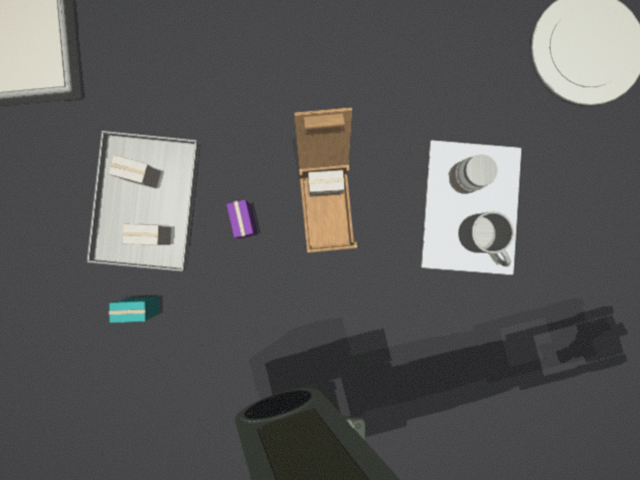

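View pics/scene0.png

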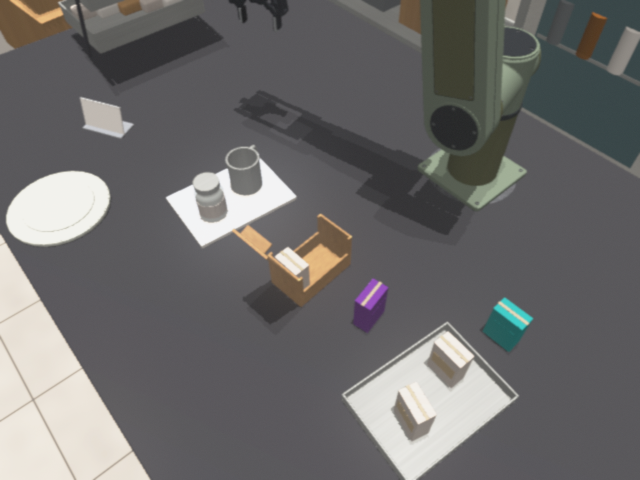

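The top view shows the pan at (145,200) with boxes at (130,168) and (145,234). The carton is at (327,210), its lid leaning back at (323,140). The mug and jar are on the board at (475,205), the purple look-alike is at (240,218) and the turquoise one at (128,312). Next I'll measure.

Run:
```python
from h import *
g,o=load('top0'); f=g['frame']
a=cv2.resize(f[140:260,90:200],None,fx=3.6,fy=3.6,interpolation=cv2.INTER_CUBIC)
b=cv2.resize(f[100:260,285:370],None,fx=2.7*1,fy=2.7,interpolation=cv2.INTER_CUBIC)
h=max(a.shape[0],b.shape[0]); pad=lambda i:cv2.copyMakeBorder(i,0,h-i.shape[0],0,0,0)
cv2.imwrite('pics/crop0.png',np.hstack([pad(a),pad(b)])[:,:,::-1])
hsv=cv2.cvtColor(f,cv2.COLOR_RGB2HSV)
# white-ish bright, in pan & carton
for nm,(r0,r1,c0,c1) in dict(far=(150,195,100,165),near=(215,252,110,180),back=(160,200,300,352)).items():
    for th in (205,):
        m=np.zeros(f.shape[:2],np.uint8); m[r0:r1,c0:c1]=(f[r0:r1,c0:c1,0]>th)*255
        n,l,s,_=cv2.connectedComponentsWithStats(cv2.morphologyEx(m,cv2.MORPH_CLOSE,np.ones((3,3))))
        i=1+np.argmax(s[1:,4]); p=np.argwhere(l==i)[:,::-1].astype(np.float32)
        z=.091 if nm!='back' else .092
        w=ray(g,o,p,z)[:,:2]*1000
        print(nm,s[i],cv2.minAreaRect(p),cv2.minAreaRect(w.astype(np.float32)))
print(f[160:180:2,105:165:4,0])
```

```text
far [109 150  56  32 984] ((136.5, 165.5), (31.0, 55.0), 90.0) ((571.753173828125, 315.42816162109375), (96.52578735351562, 55.19261932373047), 89.96887969970703)
near [ 118  215   62   37 1680] ((148.5, 233.0), (36.0, 61.0), 90.0) ((452.0927429199219, 293.357421875), (107.01455688476562, 63.54619216918945), 89.79127502441406)
back [309 171  35  20 611] ((325.849609375, 180.74337768554688), (18.093168258666992, 33.791656494140625), 86.18592071533203) ((543.8128051757812, -19.647069931030273), (32.394874572753906, 60.22388458251953), 3.7394979000091553)
[[136 196 222 223 223 224 221 210 196 206 203 205 210 210 210]
 [144 199 222 222 223 223 223 223 219 206 201 208 208 210 212]
 [146 200 214 209 220 224 223 223 224 223 215 197 208 208 211]
 [149 200 205 208 209 209 222 224 224 225 218 100 203 211 212]
 [177 205 222 217 208 210 216 217 222 224 190  79 114 196 211]
 [191 214 222 223 222 214 209 215 217 217 147  82  83 101 168]
 [189 218 225 224 225 225 222 218 214 215 120  85  85  85 126]
 [188 195 216 224 224 223 223 224 221 217  99  85  80  82 130]
 [191 198 177 176 215 226 222 224 225 223  82  81  81  86 138]
 [196 199 196 197 151 170 219 225 224 224  81  86  85  85 146]]
```

View pics/crop0.png

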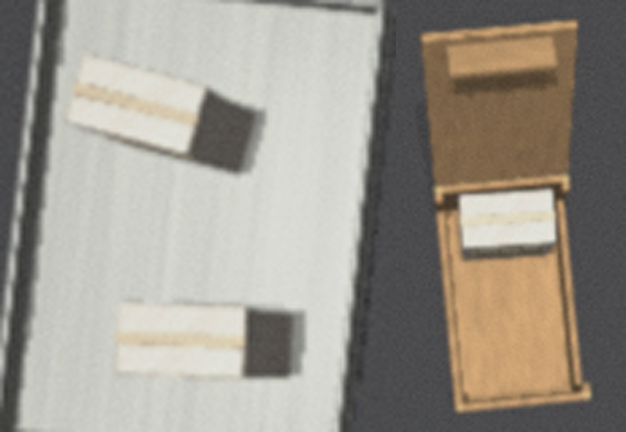

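Crop: the far box's top corners are at (85,55), (207,88), (190,155) and (67,123). The near box's are at (118,302), (246,309), (245,376) and (117,372). The carton's front rim runs (457,410) to (590,398) and the hinge rim (436,190) to (568,180).

Run:
```python
from h import *
g,o=load('top0')
def A(p): return np.array(p)/3.6+[90,140]-.4
def B(p): return (np.array(p)-[396,0])/2.7+[285,100]-.3
def show(n,p,z):
    w=ray(g,o,p,z); e=np.diff(np.vstack([w,w[:1]]),axis=0)[:,:2]
    print(n,w[:,:2].mean(0).round(4),'sides',np.linalg.norm(e,axis=1).round(4),'ang',np.degrees(np.arctan2(e[:,1],e[:,0])).round(1)); print(w.round(4).tolist())
show('far',A([(85,55),(207,88),(190,155),(67,123)]),.091)
show('near',A([(118,302),(246,309),(245,376),(117,372)]),.091)
show('carton',B([(436,190),(568,180),(590,398),(457,410)]),.095)
show('back',B([(460,195),(554,190),(554,245),(463,250)]),.092)
# lid edge height estimate later; mug/jar rough
print(ray(g,o,[(475,172)],.1),ray(g,o,[(491,232)],.085))
```

```text
far [0.5658 0.3309] sides [0.0618 0.034  0.0621 0.0346] ang [-105.4  166.4   75.2  -14. ]
[[0.5907, 0.3566, 0.091], [0.5743, 0.297, 0.091], [0.5412, 0.305, 0.091], [0.5571, 0.365, 0.091]]
near [0.4505 0.3083] sides [0.0623 0.0328 0.0621 0.0342] ang [-93.4 179.6  87.9  -0.3]
[[0.4691, 0.3393, 0.091], [0.4654, 0.2771, 0.091], [0.4326, 0.2774, 0.091], [0.4348, 0.3395, 0.091]]
carton [ 0.4937 -0.023 ] sides [0.0872 0.1443 0.0875 0.1452] ang [ -85.7 -174.7   94.8    5.2]
[[0.5625, 0.0271, 0.095], [0.569, -0.0598, 0.095], [0.4254, -0.0732, 0.095], [0.418, 0.014, 0.095]]
back [ 0.543  -0.0201] sides [0.0622 0.0365 0.0602 0.0365] ang [-87.  179.6  93.    2.8]
[[0.5597, 0.0114, 0.092], [0.5629, -0.0508, 0.092], [0.5264, -0.0505, 0.092], [0.5232, 0.0096, 0.092]]
[[ 0.55781969 -0.28499854  0.1       ]] [[ 0.45133171 -0.31736606  0.085     ]]
```

Request:
drive_tool(moves=[{"grip": -1, "dx": 0.12, "dy": 0.17, "dz": 0.05, "twist": -18}, {"grip": -1, "dx": 0.12, "dy": 0.17, "dz": 0.05, "twist": -18}, {"grip": -1, "dx": 0.12, "dy": 0.17, "dz": 0.05, "twist": -18}, {"grip": -1, "dx": 0.12, "dy": 0.17, "dz": 0.05, "twist": -18}, {"grip": -1, "dx": 0.12, "dy": 0.17, "dz": 0.05, "twist": -18}])

```text
t: 0.52
ee_pos: [0.3433, -0.3617, 0.2796]
ee_rot: [[0.996, 0.09, -0.0], [0.09, -0.996, 0.001], [-0.0, -0.001, -1.0]]
force: [0.7, -0.8, -0.0]
gripper_width: 0.085
gripper_force: 0.0
```

Request:
drive_tool(moves=[{"grip": -1, "dx": 0.05, "dy": 0.2}, {"grip": -1, "dx": 0.05, "dy": 0.2}, {"grip": -1, "dx": 0.05, "dy": 0.2}, {"grip": -1, "dx": 0.05, "dy": 0.2}, {"grip": -1, "dx": 0.05, "dy": 0.2}])

```text
invalid input
```

Request:
drive_tool(moves=[{"grip": -1, "dx": 0.03, "dy": 0.14}, {"grip": -1, "dx": 0.03, "dy": 0.14}, {"grip": -1, "dx": 0.03, "dy": 0.14}, {"grip": -1, "dx": 0.03, "dy": 0.14}, {"grip": -1, "dx": 0.03, "dy": 0.14}])

```text
invalid input
```

Run:
```python
from h import *
g,o=grab('wrist','w1'); print(o['ee_pos'],g['hand_eye'],g['intrinsics'])
```

```text
[ 0.34326536 -0.36169767  0.27960174] [[ 1.46942116e-03 -9.56935176e-01 -2.90297966e-01  7.37580586e-02]
 [ 9.99998920e-01  1.40503729e-03  4.30213038e-04  4.97128249e-04]
 [-3.80652075e-06 -2.90298285e-01  9.56936208e-01 -1.42524217e-01]
 [ 0.00000000e+00  0.00000000e+00  0.00000000e+00  1.00000000e+00]] [[400.12469409   0.         317.3997456 ]
 [  0.         400.12469409 247.92047575]
 [  0.           0.           1.        ]]
```

View pics/w1.png

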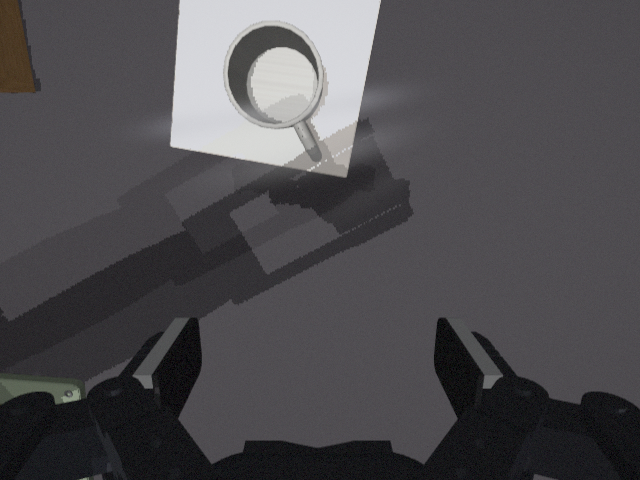

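The moves were refused because every row needs all five keys. The wrist view shows the mug at (275,75), and the carton is not in frame yet.

Request:
drive_tool(moves=[{"grip": -1, "dx": 0.04, "dy": 0.2, "dz": 0, "twist": 0}, {"grip": -1, "dx": 0.04, "dy": 0.2, "dz": 0, "twist": 0}, {"grip": -1, "dx": 0.04, "dy": 0.2, "dz": 0, "twist": 0}, {"grip": -1, "dx": 0.04, "dy": 0.2, "dz": 0, "twist": 0}, {"grip": -1, "dx": 0.04, "dy": 0.2, "dz": 0, "twist": 0}])

```text
t: 0.98
ee_pos: [0.3825, -0.1613, 0.2793]
ee_rot: [[0.996, 0.09, -0.0], [0.09, -0.996, 0.001], [-0.0, -0.001, -1.0]]
force: [0.6, 0.8, -0.4]
gripper_width: 0.0854
gripper_force: 0.0
```

Request:
drive_tool(moves=[{"grip": -1, "dx": 0.02, "dy": 0.14, "dz": 0, "twist": 0}, {"grip": -1, "dx": 0.02, "dy": 0.14, "dz": 0, "twist": 0}, {"grip": -1, "dx": 0.02, "dy": 0.14, "dz": 0, "twist": 0}, {"grip": -1, "dx": 0.02, "dy": 0.14, "dz": 0, "twist": 0}, {"grip": -1, "dx": 0.02, "dy": 0.14, "dz": 0, "twist": 0}])

```text
t: 1.4
ee_pos: [0.4026, -0.0204, 0.2794]
ee_rot: [[0.995, 0.097, -0.0], [0.097, -0.995, 0.001], [-0.0, -0.001, -1.0]]
force: [-0.4, -0.5, -0.0]
gripper_width: 0.0855
gripper_force: 0.0
```

Run:
```python
from h import *
g,o=grab('wrist','w2'); print(o['ee_pos'])
C=np.array([.4954,-.0232]);a=np.radians(5);X=np.array([np.cos(a),np.sin(a)]);Y=np.array([-X[1],X[0]])
for x,y in((-.074,.044),(-.074,-.044),(.074,.044),(.074,-.044)): print(proj(g,o,np.r_[C+x*X+y*Y,.095]))
```

```text
[ 0.40257484 -0.02037397  0.27942105]
[[276.97087828 196.60579363]]
[[383.98712881 197.79204026]]
[[273.14957168  -9.29143063]]
[[396.25571846  -7.8128499 ]]
```

View pics/w2.png

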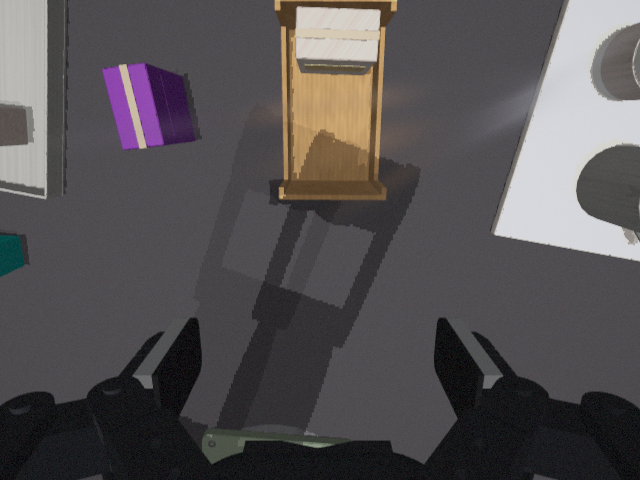

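The wrist view shows the front rim's outer corners at (279,199) and (385,199), against predictions of (277,197) and (384,198). The back box's front top edge runs (296,60) to (378,67).

Run:
```python
from h import *
g,o=load('w2'); f=g['frame'].astype(int)
# sub-pixel-ish: front rim outer corners by brown mask
hsv=cv2.cvtColor(g['frame'],cv2.COLOR_RGB2HSV)
m=((hsv[...,0]>5)&(hsv[...,0]<25)&(hsv[...,1]>90)&(hsv[...,2]>50)).astype(np.uint8)
m[:, :240]=0; m[:,430:]=0
rows=[(c,np.max(np.where(m[150:230,c])[0])+150.5) for c in range(285,381,5)]
p=np.array(rows); k=np.polyfit(p[:,0],p[:,1],1); print('front edge',k)
cs=[(np.where(m[r])[0].min(),np.where(m[r])[0].max()) for r in range(191,197)]; print(cs)
l,r=np.median(cs,axis=0); r+=1
w=ray(g,o,[(l,np.polyval(k,l)),(r,np.polyval(k,r))],.095); print('rim',w, np.linalg.norm(w[1]-w[0]))
W=((hsv[...,1]<60)&(hsv[...,2]>150)).astype(np.uint8)
q=[(c,np.max(np.where(W[20:100,c])[0])+20.5) for c in range(302,374,4)]; print(q)
kq=np.polyfit(*np.array(q).T,1); a,b=ray(g,o,[(300,np.polyval(kq,300)),(376,np.polyval(kq,376))],.092); print('back box front',a,b,np.degrees(np.arctan2(*(b-a)[:2])))
print([ (np.where(W[r,250:430])[0].min()+250,np.where(W[r,250:430])[0].max()+251) for r in (45,50,55)])
```

```text
front edge [2.8826542e-16 1.9950000e+02]
[(np.int64(279), np.int64(386)), (np.int64(279), np.int64(386)), (np.int64(279), np.int64(385)), (np.int64(279), np.int64(385)), (np.int64(279), np.int64(385)), (np.int64(279), np.int64(385))]
rim [[ 0.41561744  0.01235442  0.095     ]
 [ 0.42427689 -0.07533804  0.095     ]] 0.08811896857189817
[(302, np.float64(57.5)), (306, np.float64(57.5)), (310, np.float64(58.5)), (314, np.float64(58.5)), (318, np.float64(58.5)), (322, np.float64(59.5)), (326, np.float64(59.5)), (330, np.float64(59.5)), (334, np.float64(59.5)), (338, np.float64(59.5)), (342, np.float64(59.5)), (346, np.float64(65.5)), (350, np.float64(59.5)), (354, np.float64(60.5)), (358, np.float64(60.5)), (362, np.float64(60.5)), (366, np.float64(60.5)), (370, np.float64(60.5))]
back box front [0.52387371 0.00440522 0.092     ] [ 0.52689877 -0.05291589  0.092     ] 176.9790851370094
[(np.int64(296), np.int64(378)), (np.int64(296), np.int64(378)), (np.int64(296), np.int64(377))]
```

Request:
drive_tool(moves=[{"grip": -1, "dx": 0.005, "dy": 0.2, "dz": 0, "twist": -9}, {"grip": -1, "dx": 0.005, "dy": 0.2, "dz": 0, "twist": -9}, {"grip": -1, "dx": 0.005, "dy": 0.2, "dz": 0, "twist": -9}, {"grip": -1, "dx": 0.005, "dy": 0.2, "dz": 0, "twist": -9}, {"grip": -1, "dx": 0.005, "dy": 0.2, "dz": 0, "twist": -9}])

```text
t: 1.87
ee_pos: [0.4083, 0.1765, 0.2797]
ee_rot: [[0.998, -0.069, 0.001], [-0.069, -0.998, -0.001], [0.001, 0.001, -1.0]]
force: [0.7, -0.5, 0.9]
gripper_width: 0.0856
gripper_force: 0.0
```

Request:
drive_tool(moves=[{"grip": -1, "dx": 0.005, "dy": 0.14, "dz": 0, "twist": 0}, {"grip": -1, "dx": 0.005, "dy": 0.14, "dz": 0, "twist": 0}, {"grip": -1, "dx": 0.005, "dy": 0.14, "dz": 0, "twist": 0}, {"grip": -1, "dx": 0.005, "dy": 0.14, "dz": 0, "twist": 0}, {"grip": -1, "dx": 0.005, "dy": 0.14, "dz": 0, "twist": 0}])

```text
t: 2.28
ee_pos: [0.4136, 0.3181, 0.279]
ee_rot: [[0.998, -0.064, -0.001], [-0.064, -0.998, 0.0], [-0.001, 0.0, -1.0]]
force: [-0.6, -1.0, 0.7]
gripper_width: 0.0856
gripper_force: 0.0
```

Run:
```python
from h import *
g,o=grab('wrist','w3'); print(o['ee_pos'],np.degrees(np.arctan2(o['ee_rot'][1][1],o['ee_rot'][0][1])))
for P in ([0.5907, 0.3566],[0.5743, 0.297],[0.5412, 0.305],[0.5571, 0.365],[0.4691, 0.3393],[0.4654, 0.2771],[0.4326, 0.2774],[0.4348, 0.3395]): print(proj(g,o,P+[.091]).round(1))
```

```text
[0.41360279 0.31807647 0.27903053] -93.66090614508336
[[247.5 -20.1]]
[[331.7  -0. ]]
[[323.3  50.8]]
[[241.4  32.8]]
[[286.  152.1]]
[[363.4 151.8]]
[[364.2 192.4]]
[[289.3 194.4]]
```

View pics/w3.png

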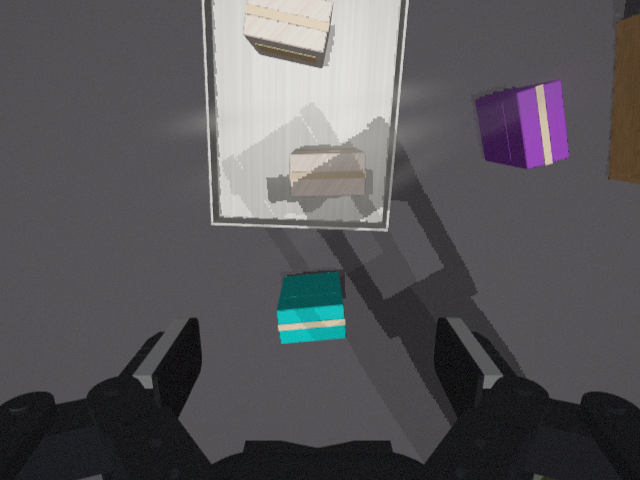

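The near box's top spans (290,153) to (365,195), within about 2 mm of the prediction. The far box is at (290,30). I'll descend on the near box.

Request:
drive_tool(moves=[{"grip": -1, "dx": 0.033, "dy": -0.0145, "dz": -0.04, "twist": 0.5}, {"grip": -1, "dx": 0.033, "dy": -0.0145, "dz": -0.08, "twist": 0.5}, {"grip": -1, "dx": 0.033, "dy": -0.0145, "dz": -0.12, "twist": 0.5}, {"grip": -1, "dx": 0.033, "dy": -0.0145, "dz": -0.15, "twist": 0.5}, {"grip": -1, "dx": 0.033, "dy": -0.0145, "dz": -0.15, "twist": 0.5}])

```text
t: 2.75
ee_pos: [0.4404, 0.2959, 0.1213]
ee_rot: [[0.998, -0.061, -0.016], [-0.061, -0.998, -0.009], [-0.016, 0.009, -1.0]]
force: [-1.8, -1.6, -1.4]
gripper_width: 0.0856
gripper_force: 0.0
```

Request:
drive_tool(moves=[{"grip": -1, "dx": 0, "dy": 0, "dz": -0.03, "twist": 0}, {"grip": -1, "dx": 0, "dy": 0, "dz": -0.06, "twist": 0}, {"grip": -1, "dx": 0, "dy": 0, "dz": -0.079, "twist": 0}, {"grip": -1, "dx": 0, "dy": 0, "dz": -0.079, "twist": 0}, {"grip": -1, "dx": 0, "dy": 0, "dz": -0.079, "twist": 0}])

```text
t: 3.17
ee_pos: [0.4467, 0.3008, 0.0518]
ee_rot: [[0.998, -0.059, -0.0], [-0.059, -0.998, -0.0], [-0.0, 0.0, -1.0]]
force: [-0.0, 0.1, 1.0]
gripper_width: 0.0854
gripper_force: 0.0
```

Request:
drive_tool(moves=[{"grip": -1, "dx": 0.002, "dy": 0.0055, "dz": 0, "twist": 0}, {"grip": -1, "dx": 0.002, "dy": 0.0055, "dz": 0, "twist": 0}, {"grip": -1, "dx": 0.002, "dy": 0.0055, "dz": 0, "twist": 0}])

```text
t: 3.42
ee_pos: [0.45, 0.3084, 0.0533]
ee_rot: [[0.998, -0.057, 0.004], [-0.058, -0.998, 0.002], [0.004, -0.002, -1.0]]
force: [-0.4, -0.5, -0.2]
gripper_width: 0.0852
gripper_force: 0.0
```

Request:
drive_tool(moves=[{"grip": 1, "dx": 0, "dy": 0, "dz": 0, "twist": 0}, {"grip": 1, "dx": 0, "dy": 0, "dz": 0, "twist": 0}, {"grip": 1, "dx": 0, "dy": 0, "dz": 0, "twist": 0}, {"grip": 1, "dx": 0, "dy": 0, "dz": 0, "twist": 0}, {"grip": 1, "dx": 0, "dy": 0, "dz": 0, "twist": 0}])

```text
t: 3.83
ee_pos: [0.4488, 0.308, 0.052]
ee_rot: [[0.998, -0.057, 0.002], [-0.057, -0.998, 0.001], [0.002, -0.001, -1.0]]
force: [0.5, 0.4, 6.6]
gripper_width: 0.0611
gripper_force: 65.6
```

Request:
drive_tool(moves=[{"grip": 1, "dx": 0, "dy": 0, "dz": 0.02, "twist": 0}, {"grip": 1, "dx": 0, "dy": 0, "dz": 0.05, "twist": 0}, {"grip": 1, "dx": 0, "dy": 0, "dz": 0.09, "twist": 0}, {"grip": 1, "dx": 0, "dy": 0, "dz": 0.13, "twist": 0}, {"grip": 1, "dx": 0, "dy": -0.02, "dz": 0.14, "twist": 2}])

```text
t: 4.25
ee_pos: [0.4513, 0.2911, 0.1977]
ee_rot: [[1.0, -0.019, 0.011], [-0.019, -1.0, 0.007], [0.011, -0.007, -1.0]]
force: [2.2, -0.6, -0.2]
gripper_width: 0.0615
gripper_force: 65.5
```

Request:
drive_tool(moves=[{"grip": 1, "dx": 0.01, "dy": -0.04, "dz": 0, "twist": 1}, {"grip": 1, "dx": 0.02, "dy": -0.075, "dz": 0, "twist": 2}, {"grip": 1, "dx": 0.03, "dy": -0.11, "dz": 0, "twist": 3}, {"grip": 1, "dx": 0.04, "dy": -0.145, "dz": 0, "twist": 4}, {"grip": 1, "dx": 0.05, "dy": -0.18, "dz": 0, "twist": 5}])

```text
t: 4.67
ee_pos: [0.4971, 0.1058, 0.19]
ee_rot: [[0.998, 0.066, -0.002], [0.066, -0.998, -0.0], [-0.002, -0.0, -1.0]]
force: [0.5, -0.9, -1.2]
gripper_width: 0.0615
gripper_force: 65.5
```

Request:
drive_tool(moves=[{"grip": 1, "dx": 0, "dy": -0.035, "dz": 0, "twist": 1}, {"grip": 1, "dx": 0, "dy": -0.07, "dz": 0, "twist": 1}, {"grip": 1, "dx": 0, "dy": -0.1, "dz": 0, "twist": 1}, {"grip": 1, "dx": 0, "dy": -0.13, "dz": 0, "twist": 1}, {"grip": 1, "dx": 0, "dy": -0.13, "dz": 0, "twist": 1}])

```text
t: 5.08
ee_pos: [0.4973, -0.0274, 0.1901]
ee_rot: [[0.997, 0.077, -0.002], [0.077, -0.997, -0.003], [-0.002, 0.003, -1.0]]
force: [0.4, 0.8, -0.6]
gripper_width: 0.0614
gripper_force: 65.8
```

Request:
drive_tool(moves=[{"grip": 1, "dx": 0, "dy": 0, "dz": 0, "twist": 0}, {"grip": 1, "dx": 0, "dy": 0, "dz": 0, "twist": 0}, {"grip": 1, "dx": 0, "dy": 0, "dz": 0, "twist": 0}])

```text
t: 5.33
ee_pos: [0.4974, -0.0215, 0.1903]
ee_rot: [[0.997, 0.083, -0.001], [0.083, -0.997, 0.001], [-0.001, -0.001, -1.0]]
force: [-0.7, 0.3, -0.9]
gripper_width: 0.061
gripper_force: 65.8
```

Run:
```python
from h import *
g,o=grab('wrist','w4'); print(o['ee_pos'],np.degrees(np.arctan2(o['ee_rot'][1][1],o['ee_rot'][0][1])),o['gripper_width'])
```

```text
[ 0.49738646 -0.02149548  0.19027314] -85.23861966553744 0.06103177292133797
```

View pics/w4.png

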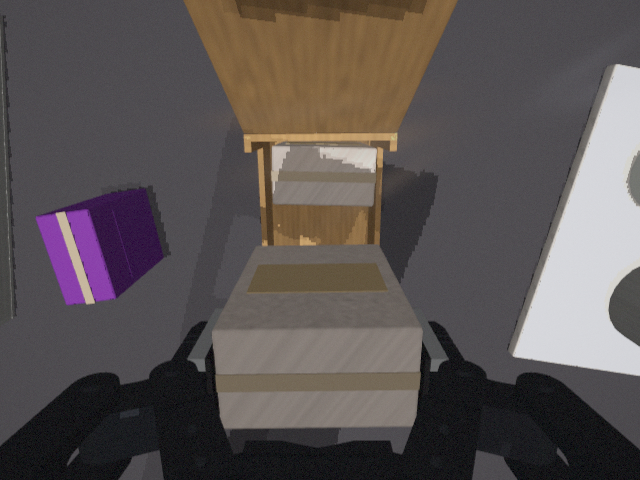

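The held box's top is at rows 322–425 (cols 217–415). The back box's front top edge is at row 205 (cols 272–376), and the hinge rim is at row 135 (cols 244–397).

Run:
```python
from h import *
g,o=load('w4')
print('held top',ray(g,o,[(222,322),(415,326),(411,424),(222,428)],.2293).round(4).tolist())
print('back front edge',ray(g,o,[(272,205),(374,206)],.092).round(4).tolist(),'back rear',ray(g,o,[(273,146),(376,148)],.092).round(4).tolist())
print('hinge rim',ray(g,o,[(244,135),(397,134)],.095).round(4).tolist())
```

```text
held top [[0.5153, 0.0068, 0.2293], [0.5187, -0.0485, 0.2293], [0.485, -0.0525, 0.2293], [0.4784, 0.0062, 0.2293]]
back front edge [[0.5229, 0.0079, 0.092], [0.5276, -0.0541, 0.092]] back rear [[0.5578, 0.0091, 0.092], [0.5618, -0.0509, 0.092]]
hinge rim [[0.5627, 0.0256, 0.095], [0.5706, -0.0615, 0.095]]
```

Request:
drive_tool(moves=[{"grip": 1, "dx": 0.005, "dy": -0.002, "dz": 0, "twist": 0}, {"grip": 1, "dx": 0.005, "dy": -0.002, "dz": 0, "twist": 0}, {"grip": 1, "dx": 0.005, "dy": -0.002, "dz": -0.02, "twist": 0}, {"grip": 1, "dx": 0.005, "dy": -0.002, "dz": -0.035, "twist": 0}, {"grip": 1, "dx": 0.005, "dy": -0.002, "dz": -0.035, "twist": 0}])

```text
t: 5.8
ee_pos: [0.5005, -0.0235, 0.1527]
ee_rot: [[0.997, 0.083, -0.006], [0.083, -0.997, 0.001], [-0.006, -0.002, -1.0]]
force: [-1.4, -1.4, -2.1]
gripper_width: 0.061
gripper_force: 65.8
```

Request:
drive_tool(moves=[{"grip": 1, "dx": 0, "dy": 0, "dz": -0.02, "twist": 0}, {"grip": 1, "dx": 0, "dy": 0, "dz": -0.04, "twist": 0}, {"grip": 1, "dx": 0, "dy": 0, "dz": -0.06, "twist": 0}, {"grip": 1, "dx": 0, "dy": 0, "dz": -0.08, "twist": 0}, {"grip": 1, "dx": 0, "dy": 0, "dz": -0.09, "twist": 0}])

```text
t: 6.22
ee_pos: [0.5018, -0.024, 0.0642]
ee_rot: [[0.997, 0.082, -0.003], [0.082, -0.997, 0.001], [-0.003, -0.001, -1.0]]
force: [-0.7, 0.3, -1.5]
gripper_width: 0.0614
gripper_force: 65.8
```

Request:
drive_tool(moves=[{"grip": 1, "dx": 0, "dy": 0, "dz": -0.004, "twist": 0}, {"grip": 1, "dx": 0, "dy": 0, "dz": -0.008, "twist": 0}, {"grip": 1, "dx": 0, "dy": 0, "dz": -0.01, "twist": 0}, {"grip": 1, "dx": 0, "dy": 0, "dz": -0.01, "twist": 0}, {"grip": 1, "dx": 0, "dy": 0, "dz": -0.01, "twist": 0}])

```text
t: 6.63
ee_pos: [0.5038, -0.0248, 0.0568]
ee_rot: [[0.997, 0.082, 0.002], [0.082, -0.997, -0.0], [0.002, 0.001, -1.0]]
force: [0.3, 0.3, -0.7]
gripper_width: 0.0608
gripper_force: 65.8
```

Request:
drive_tool(moves=[{"grip": 1, "dx": 0, "dy": 0.001, "dz": -0.002, "twist": 0}, {"grip": 1, "dx": 0, "dy": 0.001, "dz": -0.003, "twist": 0}, {"grip": 1, "dx": 0, "dy": 0.001, "dz": -0.003, "twist": 0}, {"grip": 1, "dx": 0, "dy": 0.001, "dz": -0.003, "twist": 0}])

```text
t: 6.97
ee_pos: [0.503, -0.0236, 0.053]
ee_rot: [[0.997, 0.082, 0.0], [0.082, -0.997, -0.0], [0.0, 0.0, -1.0]]
force: [-0.6, 0.2, -1.1]
gripper_width: 0.0617
gripper_force: 65.9
```

Request:
drive_tool(moves=[{"grip": -1, "dx": 0, "dy": 0, "dz": 0, "twist": 0}, {"grip": -1, "dx": 0, "dy": 0, "dz": 0, "twist": 0}, {"grip": -1, "dx": 0, "dy": 0, "dz": 0, "twist": 0}, {"grip": -1, "dx": 0, "dy": 0, "dz": 0, "twist": 0}, {"grip": -1, "dx": 0, "dy": 0, "dz": 0, "twist": 0}])

```text
t: 7.38
ee_pos: [0.503, -0.0236, 0.0529]
ee_rot: [[0.997, 0.082, 0.0], [0.082, -0.997, -0.0], [0.0, 0.0, -1.0]]
force: [0.5, 0.4, -0.3]
gripper_width: 0.0855
gripper_force: 0.0
```

Request:
drive_tool(moves=[{"grip": -1, "dx": 0, "dy": 0, "dz": 0.02, "twist": 0}, {"grip": -1, "dx": 0, "dy": 0, "dz": 0.05, "twist": 0}, {"grip": -1, "dx": 0, "dy": 0, "dz": 0.09, "twist": 0}, {"grip": -1, "dx": 0, "dy": 0, "dz": 0.13, "twist": 0}, {"grip": -1, "dx": 0, "dy": 0, "dz": 0.17, "twist": 0}])

```text
t: 7.8
ee_pos: [0.5023, -0.0235, 0.2243]
ee_rot: [[0.997, 0.082, -0.001], [0.082, -0.997, 0.0], [-0.001, -0.0, -1.0]]
force: [1.5, -0.4, 0.1]
gripper_width: 0.0853
gripper_force: 0.0
```

Request:
drive_tool(moves=[{"grip": -1, "dx": -0.02, "dy": 0.04, "dz": 0, "twist": -5}, {"grip": -1, "dx": -0.03, "dy": 0.08, "dz": 0, "twist": -10}, {"grip": -1, "dx": -0.03, "dy": 0.12, "dz": 0, "twist": -14}, {"grip": -1, "dx": -0.03, "dy": 0.16, "dz": 0, "twist": -16}, {"grip": -1, "dx": -0.03, "dy": 0.2, "dz": 0, "twist": -18}])

```text
t: 8.22
ee_pos: [0.4724, 0.1781, 0.2233]
ee_rot: [[0.973, -0.232, 0.001], [-0.232, -0.973, 0.0], [0.001, -0.0, -1.0]]
force: [1.4, -0.5, 0.5]
gripper_width: 0.0854
gripper_force: 0.0
```

Request:
drive_tool(moves=[{"grip": -1, "dx": 0.01, "dy": 0.04, "dz": 0, "twist": -2}, {"grip": -1, "dx": 0.02, "dy": 0.08, "dz": 0, "twist": -2}, {"grip": -1, "dx": 0.02, "dy": 0.12, "dz": 0, "twist": -2}, {"grip": -1, "dx": 0.02, "dy": 0.15, "dz": 0, "twist": -2}, {"grip": -1, "dx": 0.02, "dy": 0.15, "dz": 0, "twist": -2}])

```text
t: 8.63
ee_pos: [0.4921, 0.3318, 0.2226]
ee_rot: [[0.966, -0.259, 0.0], [-0.259, -0.966, 0.003], [-0.001, -0.003, -1.0]]
force: [0.6, -1.8, 0.1]
gripper_width: 0.0856
gripper_force: 0.0
```

Request:
drive_tool(moves=[{"grip": -1, "dx": 0, "dy": 0, "dz": 0, "twist": 0}, {"grip": -1, "dx": 0, "dy": 0, "dz": 0, "twist": 0}, {"grip": -1, "dx": 0, "dy": 0, "dz": 0, "twist": 0}])

```text
t: 8.88
ee_pos: [0.4929, 0.3252, 0.2226]
ee_rot: [[0.964, -0.265, -0.0], [-0.265, -0.964, -0.001], [-0.0, 0.001, -1.0]]
force: [-0.0, -0.4, 0.7]
gripper_width: 0.0851
gripper_force: 0.0
```

Run:
```python
from h import *
g,o=grab('wrist','w5'); print(o['ee_pos'],np.degrees(np.arctan2(o['ee_rot'][1][1],o['ee_rot'][0][1])))
for P in ([0.5907, 0.3566],[0.5743, 0.297],[0.5412, 0.305],[0.5571, 0.365]): print(proj(g,o,P+[.091]).round(1))
t,_=grab('top','top1')
a=cv2.resize(t['frame'][100:260,285:370],None,fx=3,fy=3,interpolation=cv2.INTER_CUBIC)
cv2.imwrite('pics/crop1.png',np.hstack([cv2.copyMakeBorder(a,0,0,0,0,0),g['frame'][:480,100:]])[:,:,::-1])
```

```text
[0.49285256 0.32517999 0.22260161] -105.37708778241557
[[229.4 106.8]]
[[325. 107.]]
[[326.3 160.7]]
[[233.9 161.4]]
```

View pics/crop1.png

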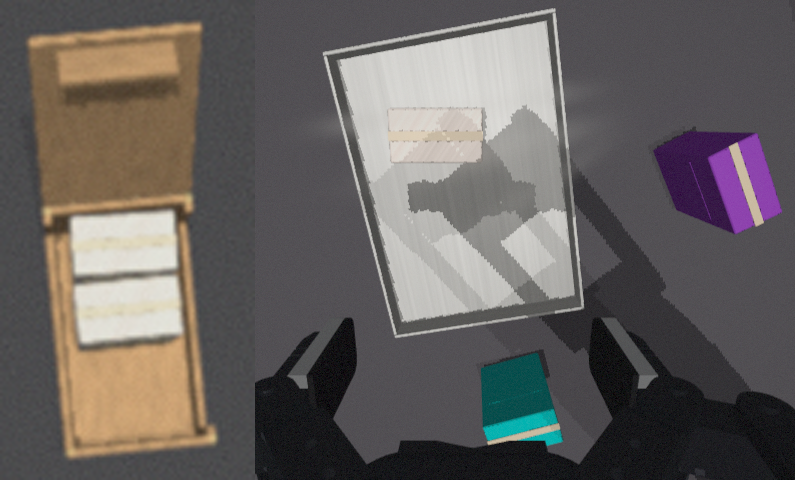

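The near box now sits square, about 3 mm in front of the back one. In the wrist frame the far box's top spans cols 233–328 and rows 107–162, close to the prediction and aligned with the tool.

Request:
drive_tool(moves=[{"grip": -1, "dx": 0.035, "dy": 0.002, "dz": 0, "twist": 0}, {"grip": -1, "dx": 0.073, "dy": 0.004, "dz": 0, "twist": 0}, {"grip": -1, "dx": 0.073, "dy": 0.004, "dz": -0.02, "twist": 0}, {"grip": -1, "dx": 0.073, "dy": 0.004, "dz": -0.05, "twist": 0}, {"grip": -1, "dx": 0.073, "dy": 0.004, "dz": -0.08, "twist": 0}])

```text
t: 9.4
ee_pos: [0.5681, 0.3294, 0.1435]
ee_rot: [[0.964, -0.267, 0.004], [-0.267, -0.964, 0.001], [0.003, -0.002, -1.0]]
force: [0.6, 0.4, -0.9]
gripper_width: 0.0853
gripper_force: 0.0
```

Request:
drive_tool(moves=[{"grip": -1, "dx": 0, "dy": 0, "dz": -0.02, "twist": 0}, {"grip": -1, "dx": 0, "dy": 0, "dz": -0.05, "twist": 0}, {"grip": -1, "dx": 0, "dy": 0, "dz": -0.08, "twist": 0}, {"grip": -1, "dx": 0, "dy": 0, "dz": -0.09, "twist": 0}, {"grip": -1, "dx": 0, "dy": 0, "dz": -0.09, "twist": 0}])

```text
t: 9.82
ee_pos: [0.5631, 0.3281, 0.0489]
ee_rot: [[0.964, -0.265, -0.008], [-0.265, -0.964, -0.003], [-0.007, 0.005, -1.0]]
force: [0.1, 0.3, -0.3]
gripper_width: 0.0856
gripper_force: 0.0
```

Request:
drive_tool(moves=[{"grip": -1, "dx": 0, "dy": 0, "dz": 0, "twist": 0}, {"grip": -1, "dx": 0, "dy": 0, "dz": 0, "twist": 0}])

```text
t: 9.98
ee_pos: [0.5678, 0.3308, 0.0553]
ee_rot: [[0.964, -0.265, 0.004], [-0.265, -0.964, 0.002], [0.003, -0.003, -1.0]]
force: [0.9, -0.1, 0.2]
gripper_width: 0.0854
gripper_force: 0.0
```

Request:
drive_tool(moves=[{"grip": 1, "dx": 0, "dy": 0, "dz": 0, "twist": 0}, {"grip": 1, "dx": 0, "dy": 0, "dz": 0, "twist": 0}, {"grip": 1, "dx": 0, "dy": 0, "dz": 0, "twist": 0}, {"grip": 1, "dx": 0, "dy": 0, "dz": 0, "twist": 0}, {"grip": 1, "dx": 0, "dy": 0, "dz": 0, "twist": 0}])

```text
t: 10.4
ee_pos: [0.5677, 0.331, 0.0555]
ee_rot: [[0.965, -0.264, 0.004], [-0.264, -0.965, 0.002], [0.004, -0.003, -1.0]]
force: [-1.0, -1.2, 6.7]
gripper_width: 0.0613
gripper_force: 66.3
```

Request:
drive_tool(moves=[{"grip": 1, "dx": 0, "dy": 0, "dz": 0, "twist": 0}, {"grip": 1, "dx": 0, "dy": 0, "dz": 0, "twist": 0}])

```text
t: 10.57
ee_pos: [0.5678, 0.3311, 0.0555]
ee_rot: [[0.965, -0.264, 0.004], [-0.264, -0.965, 0.002], [0.004, -0.003, -1.0]]
force: [0.6, -1.9, 6.6]
gripper_width: 0.0612
gripper_force: 66.3
```

Request:
drive_tool(moves=[{"grip": 1, "dx": 0, "dy": 0, "dz": 0.02, "twist": 0}, {"grip": 1, "dx": 0, "dy": 0, "dz": 0.05, "twist": 0}, {"grip": 1, "dx": 0, "dy": 0, "dz": 0.085, "twist": 0}, {"grip": 1, "dx": 0, "dy": 0, "dz": 0.12, "twist": 0}, {"grip": 1, "dx": 0, "dy": 0, "dz": 0.14, "twist": 0}])

```text
t: 10.98
ee_pos: [0.5673, 0.3312, 0.1975]
ee_rot: [[0.965, -0.264, 0.005], [-0.264, -0.965, 0.002], [0.005, -0.004, -1.0]]
force: [1.3, 0.0, -0.6]
gripper_width: 0.0615
gripper_force: 65.9
```

Request:
drive_tool(moves=[{"grip": 1, "dx": -0.01, "dy": -0.03, "dz": 0, "twist": 3}, {"grip": 1, "dx": -0.02, "dy": -0.065, "dz": 0, "twist": 6}, {"grip": 1, "dx": -0.03, "dy": -0.1, "dz": 0, "twist": 9}, {"grip": 1, "dx": -0.04, "dy": -0.135, "dz": 0, "twist": 12}, {"grip": 1, "dx": -0.05, "dy": -0.17, "dz": 0, "twist": 15}])

```text
t: 11.4
ee_pos: [0.5146, 0.1592, 0.1926]
ee_rot: [[1.0, -0.002, -0.0], [-0.002, -1.0, -0.0], [-0.0, 0.0, -1.0]]
force: [1.1, -0.6, -1.2]
gripper_width: 0.061
gripper_force: 66.1
```

Request:
drive_tool(moves=[{"grip": 1, "dx": -0.01, "dy": -0.035, "dz": 0, "twist": 2}, {"grip": 1, "dx": -0.02, "dy": -0.07, "dz": 0, "twist": 4}, {"grip": 1, "dx": -0.035, "dy": -0.105, "dz": 0, "twist": 5}, {"grip": 1, "dx": -0.045, "dy": -0.14, "dz": 0, "twist": 5.3}, {"grip": 1, "dx": -0.05, "dy": -0.17, "dz": 0, "twist": 5.3}])

```text
t: 11.82
ee_pos: [0.4638, -0.0111, 0.1925]
ee_rot: [[0.996, 0.087, -0.001], [0.087, -0.996, -0.0], [-0.001, 0.0, -1.0]]
force: [1.5, 0.1, -0.6]
gripper_width: 0.061
gripper_force: 66.1
```

Request:
drive_tool(moves=[{"grip": 1, "dx": -0.003, "dy": -0.018, "dz": -0.01, "twist": 0}, {"grip": 1, "dx": -0.003, "dy": -0.018, "dz": -0.01, "twist": 0}, {"grip": 1, "dx": -0.003, "dy": -0.018, "dz": -0.01, "twist": 0}, {"grip": 1, "dx": -0.003, "dy": -0.018, "dz": -0.01, "twist": 0}, {"grip": 1, "dx": -0.003, "dy": -0.018, "dz": -0.01, "twist": 0}])

```text
t: 12.23
ee_pos: [0.4631, -0.0267, 0.183]
ee_rot: [[0.996, 0.088, 0.0], [0.088, -0.996, 0.0], [0.0, -0.0, -1.0]]
force: [0.3, 0.0, -1.4]
gripper_width: 0.0615
gripper_force: 66.2
```

Run:
```python
from h import *
g,o=grab('wrist','w6'); print(o['ee_pos'],np.degrees(np.arctan2(o['ee_rot'][1][1],o['ee_rot'][0][1])),o['gripper_width'])
```

```text
[ 0.4631253  -0.02668544  0.18302135] -84.93322277396413 0.061507495312179084
```

View pics/w6.png

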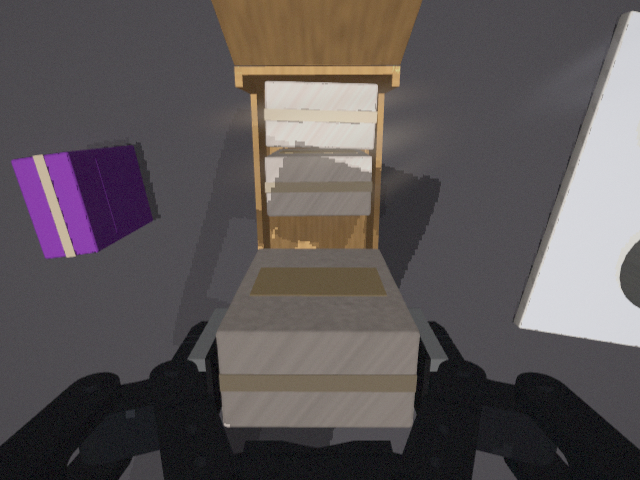

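The held box's rear top edge is at row ~329. Box 2's front top edge is at row 215 (cols 267–371), and its rear edge is at row 155. All are square.

Run:
```python
from h import *
g,o=load('w6')
C=np.array([.4933,-.0247]);a=np.radians(5.25);X=np.array([np.cos(a),np.sin(a)]);Y=np.array([-X[1],X[0]])
def s(n,p,z):
    w=ray(g,o,p,z)[:,:2]-C; print(n,(np.c_[w@X,w@Y]*1000).round(1).tolist())
s('held',[(225,328),(414,330),(411,424),(226,426)],.183-.0555+.091)
s('box2 front/rear',[(267,215),(371,215),(373,157),(265,157)],.092)
s('back front',[(265,149),(376,150)],.092); s('hinge',[(235,67),(400,67)],.095)
w=np.array(o['ee_pos'][:2])-C; print('tcp',w@X,w@Y)
```

```text
held [[-13.8, 27.6], [-14.6, -28.7], [-48.4, -30.0], [-49.1, 29.7]]
box2 front/rear [[-6.8, 30.2], [-6.9, -31.7], [26.9, -31.6], [27.0, 30.0]]
back front [[31.4, 29.8], [30.8, -33.2]]
hinge [[73.8, 43.7], [73.7, -43.7]]
tcp -0.030229786029057935 0.000783926439018165
```

Request:
drive_tool(moves=[{"grip": 1, "dx": 0.004, "dy": 0, "dz": -0.01, "twist": 0}, {"grip": 1, "dx": 0.004, "dy": 0, "dz": -0.03, "twist": 0}, {"grip": 1, "dx": 0.004, "dy": 0, "dz": -0.05, "twist": 0}, {"grip": 1, "dx": 0.004, "dy": 0, "dz": -0.065, "twist": 0}, {"grip": 1, "dx": 0.004, "dy": 0, "dz": -0.08, "twist": 0}])

```text
t: 12.7
ee_pos: [0.4667, -0.0267, 0.1011]
ee_rot: [[0.996, 0.088, -0.001], [0.088, -0.996, 0.0], [-0.001, -0.0, -1.0]]
force: [-0.1, 0.7, -1.3]
gripper_width: 0.0612
gripper_force: 66.2
```

Request:
drive_tool(moves=[{"grip": 1, "dx": 0, "dy": 0, "dz": -0.015, "twist": 0}, {"grip": 1, "dx": 0, "dy": 0, "dz": -0.03, "twist": 0}, {"grip": 1, "dx": 0, "dy": 0, "dz": -0.038, "twist": 0}, {"grip": 1, "dx": 0, "dy": 0, "dz": -0.042, "twist": 0}, {"grip": 1, "dx": 0, "dy": 0, "dz": -0.042, "twist": 0}])

```text
t: 13.12
ee_pos: [0.4663, -0.027, 0.0597]
ee_rot: [[0.996, 0.088, -0.002], [0.088, -0.996, 0.001], [-0.002, -0.001, -1.0]]
force: [-0.1, 0.0, -1.6]
gripper_width: 0.0612
gripper_force: 66.2
```

Request:
drive_tool(moves=[{"grip": 1, "dx": 0, "dy": 0, "dz": 0, "twist": 0}, {"grip": 1, "dx": 0, "dy": 0, "dz": 0, "twist": 0}, {"grip": 1, "dx": 0, "dy": 0, "dz": 0, "twist": 0}])

```text
t: 13.37
ee_pos: [0.4678, -0.0278, 0.0618]
ee_rot: [[0.996, 0.087, 0.002], [0.087, -0.996, -0.001], [0.002, 0.001, -1.0]]
force: [0.4, 0.6, -1.3]
gripper_width: 0.061
gripper_force: 66.2
```

Request:
drive_tool(moves=[{"grip": 1, "dx": 0, "dy": 0, "dz": -0.002, "twist": 0}, {"grip": 1, "dx": 0, "dy": 0, "dz": -0.004, "twist": 0}, {"grip": 1, "dx": 0, "dy": 0, "dz": -0.0045, "twist": 0}, {"grip": 1, "dx": 0, "dy": 0, "dz": -0.0045, "twist": 0}, {"grip": 1, "dx": 0, "dy": 0, "dz": -0.0045, "twist": 0}])

```text
t: 13.78
ee_pos: [0.4671, -0.0277, 0.0566]
ee_rot: [[0.996, 0.087, 0.0], [0.087, -0.996, -0.0], [0.0, 0.0, -1.0]]
force: [-1.2, -0.7, 1.3]
gripper_width: 0.0611
gripper_force: 66.4
```

Request:
drive_tool(moves=[{"grip": -1, "dx": 0, "dy": 0, "dz": 0, "twist": 0}, {"grip": -1, "dx": 0, "dy": 0, "dz": 0, "twist": 0}, {"grip": -1, "dx": 0, "dy": 0, "dz": 0, "twist": 0}, {"grip": -1, "dx": 0, "dy": 0, "dz": 0, "twist": 0}, {"grip": -1, "dx": 0, "dy": 0, "dz": 0, "twist": 0}])

```text
t: 14.2
ee_pos: [0.4669, -0.0276, 0.0563]
ee_rot: [[0.996, 0.087, 0.0], [0.087, -0.996, 0.0], [0.0, -0.0, -1.0]]
force: [-0.6, -0.1, 0.2]
gripper_width: 0.0859
gripper_force: 0.0
```

Request:
drive_tool(moves=[{"grip": -1, "dx": 0, "dy": 0, "dz": 0.02, "twist": 0}, {"grip": -1, "dx": 0, "dy": 0, "dz": 0.05, "twist": 0}, {"grip": -1, "dx": 0, "dy": 0, "dz": 0.09, "twist": 0}, {"grip": -1, "dx": 0, "dy": 0, "dz": 0.13, "twist": 0}, {"grip": 0, "dx": 0, "dy": 0, "dz": 0.17, "twist": 0}])

```text
t: 14.62
ee_pos: [0.4662, -0.0274, 0.2278]
ee_rot: [[0.996, 0.087, -0.001], [0.087, -0.996, 0.0], [-0.001, -0.0, -1.0]]
force: [0.3, 0.1, 0.8]
gripper_width: 0.0754
gripper_force: 0.0
```

Request:
drive_tool(moves=[{"grip": 1, "dx": -0.03, "dy": 0, "dz": 0.03, "twist": 0}, {"grip": 1, "dx": -0.06, "dy": 0, "dz": 0.06, "twist": 0}, {"grip": 1, "dx": -0.06, "dy": 0, "dz": 0.085, "twist": 0}, {"grip": 1, "dx": -0.06, "dy": 0, "dz": 0.085, "twist": 0}, {"grip": 1, "dx": -0.06, "dy": 0, "dz": 0.085, "twist": 0}])

```text
t: 15.03
ee_pos: [0.4077, -0.0279, 0.3134]
ee_rot: [[0.996, 0.087, 0.005], [0.087, -0.996, -0.001], [0.005, 0.002, -1.0]]
force: [0.1, -0.9, -0.4]
gripper_width: 0.0122
gripper_force: 0.0
```

Run:
```python
from h import *
g,o=grab('wrist','w7'); print(o['ee_pos'],o['gripper_width'])
C=np.array([.4933,-.0247]);a=np.radians(5.25);X=np.array([np.cos(a),np.sin(a)]);Y=np.array([-X[1],X[0]])
t,to=load('top1')
for th in np.arange(1.8,2.2,.05):
    P=lambda s:np.r_[C+(.074-.148*np.cos(th))*X+s*Y,.095+.148*np.sin(th)]
    print(round(th,2),proj(t,to,[P(.044),P(-.044)]).round(1).tolist())
f=cv2.cvtColor(g['frame'],cv2.COLOR_RGB2BGR)
cv2.imwrite('pics/w7b.png',f)
```

```text
[ 0.40773391 -0.02789401  0.31338629] 0.01221578144210433
1.8 [[297.0, 132.2], [355.7, 126.9]]
1.85 [[296.6, 127.8], [355.1, 122.5]]
1.9 [[296.1, 123.5], [354.5, 118.2]]
1.95 [[295.7, 119.3], [353.9, 114.1]]
2.0 [[295.3, 115.4], [353.3, 110.2]]
2.05 [[295.0, 111.6], [352.6, 106.4]]
2.1 [[294.6, 108.1], [352.0, 102.9]]
2.15 [[294.3, 104.7], [351.4, 99.6]]
2.2 [[294.0, 101.6], [350.7, 96.6]]
```

View pics/w7b.png

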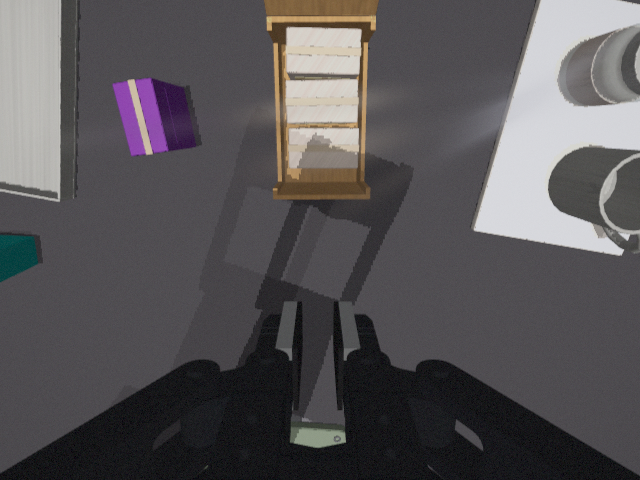

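The picture shows all three boxes in a square row, at rows 28–168 and cols 286–361, well clear of the front rim at row 190. The top view puts the lid at about 2.03 rad. I'll go over and behind the lid with the fingers shut.

Request:
drive_tool(moves=[{"grip": 1, "dx": 0.035, "dy": 0.003, "dz": 0, "twist": 0}, {"grip": 1, "dx": 0.07, "dy": 0.006, "dz": 0, "twist": 0}, {"grip": 1, "dx": 0.11, "dy": 0.009, "dz": 0, "twist": 0}, {"grip": 1, "dx": 0.15, "dy": 0.012, "dz": 0, "twist": 0}, {"grip": 1, "dx": 0.19, "dy": 0.015, "dz": 0, "twist": 0}])

```text
t: 15.5
ee_pos: [0.5979, -0.0121, 0.308]
ee_rot: [[0.996, 0.087, -0.005], [0.087, -0.996, 0.001], [-0.005, -0.001, -1.0]]
force: [0.4, -0.8, 0.6]
gripper_width: 0.0001
gripper_force: 0.0
```

Request:
drive_tool(moves=[{"grip": 1, "dx": 0.035, "dy": 0.003, "dz": 0, "twist": 0}, {"grip": 1, "dx": 0.065, "dy": 0.005, "dz": 0, "twist": 0}, {"grip": 1, "dx": 0.085, "dy": 0.006, "dz": 0, "twist": 0}, {"grip": 1, "dx": 0.085, "dy": 0.006, "dz": 0, "twist": 0}, {"grip": 1, "dx": 0.085, "dy": 0.006, "dz": 0, "twist": 0}])

```text
t: 15.92
ee_pos: [0.6816, -0.0064, 0.3069]
ee_rot: [[0.996, 0.087, -0.007], [0.087, -0.996, 0.001], [-0.006, -0.001, -1.0]]
force: [-0.4, 0.1, -0.2]
gripper_width: -0.0003
gripper_force: 0.0
```

Request:
drive_tool(moves=[{"grip": 1, "dx": 0, "dy": 0, "dz": -0.03, "twist": 0}, {"grip": 1, "dx": 0, "dy": 0, "dz": -0.06, "twist": 0}, {"grip": 1, "dx": 0, "dy": 0, "dz": -0.09, "twist": 0}, {"grip": 1, "dx": 0, "dy": 0, "dz": -0.1, "twist": 0}, {"grip": 1, "dx": 0, "dy": 0, "dz": -0.1, "twist": 0}])

```text
t: 16.33
ee_pos: [0.6779, -0.0062, 0.206]
ee_rot: [[0.996, 0.087, -0.01], [0.087, -0.996, 0.001], [-0.01, -0.002, -1.0]]
force: [-0.1, -0.2, -0.9]
gripper_width: 0.0001
gripper_force: 0.0
```

Request:
drive_tool(moves=[{"grip": 1, "dx": 0, "dy": 0, "dz": 0, "twist": 0}, {"grip": 1, "dx": 0, "dy": 0, "dz": 0, "twist": 0}, {"grip": 1, "dx": 0, "dy": 0, "dz": 0, "twist": 0}])

```text
t: 16.58
ee_pos: [0.6834, -0.0068, 0.2146]
ee_rot: [[0.996, 0.087, 0.005], [0.087, -0.996, -0.001], [0.005, 0.001, -1.0]]
force: [-0.8, -0.0, -0.1]
gripper_width: -0.0001
gripper_force: 0.0
```

Run:
```python
from h import *
o=env.get_obs(); print(o['ee_pos'],o['joints'],o['gripper_width'])
C=np.array([.4933,-.0247]);a=np.radians(5.25);X=np.array([np.cos(a),np.sin(a)])
w=np.array(o['ee_pos'][:2])-C; print(w@X)
# TCP targets for contact r, front corner
for th in np.arange(2.0,-.01,-.15):
    r=.118; x=.074-r*np.cos(th)+.005*np.sin(th)+.011; z=.095+r*np.sin(th)+.005*np.cos(th)
    p=C+x*X; print(round(th,2),round(x,4),p.round(4),round(z,4))
```

```text
[ 0.68340775 -0.00683186  0.21458313] [-7.81856720e+00  2.53578399e+01  7.27096519e+01  2.44974453e-05
  8.16294697e+01  7.71888445e+01] -5.499140560899541e-05
0.19094520245276866
2.0 0.1387 [ 0.6314 -0.012 ] 0.2002
1.85 0.1223 [ 0.6151 -0.0135] 0.2071
1.7 0.1052 [ 0.598  -0.0151] 0.2114
1.55 0.0875 [ 0.5805 -0.0167] 0.2131
1.4 0.0699 [ 0.5629 -0.0183] 0.2121
1.25 0.0525 [ 0.5456 -0.0199] 0.2086
1.1 0.0359 [ 0.5291 -0.0214] 0.2024
0.95 0.0204 [ 0.5136 -0.0228] 0.1939
0.8 0.0064 [ 0.4996 -0.0241] 0.1831
0.65 -0.0059 [ 0.4874 -0.0252] 0.1704
0.5 -0.0162 [ 0.4772 -0.0262] 0.156
0.35 -0.0241 [ 0.4693 -0.0269] 0.1402
0.2 -0.0297 [ 0.4638 -0.0274] 0.1233
0.05 -0.0326 [ 0.4608 -0.0277] 0.1059
```

Request:
drive_tool(moves=[{"grip": 1, "dx": -0.016, "dy": -0.0015, "dz": 0, "twist": 0}, {"grip": 1, "dx": -0.032, "dy": -0.003, "dz": 0, "twist": 0}, {"grip": 1, "dx": -0.048, "dy": -0.0045, "dz": 0, "twist": 0}, {"grip": 1, "dx": -0.062, "dy": -0.006, "dz": 0, "twist": 0}, {"grip": 1, "dx": -0.074, "dy": -0.007, "dz": 0, "twist": 0}])

```text
t: 17.0
ee_pos: [0.6089, -0.0139, 0.2144]
ee_rot: [[0.996, 0.087, 0.006], [0.087, -0.996, -0.001], [0.006, 0.001, -1.0]]
force: [1.2, -0.1, 1.1]
gripper_width: -0.0003
gripper_force: 0.5
```

Request:
drive_tool(moves=[{"grip": 1, "dx": -0.012, "dy": -0.001, "dz": 0, "twist": 0}, {"grip": 1, "dx": -0.024, "dy": -0.002, "dz": 0, "twist": 0}, {"grip": 1, "dx": -0.036, "dy": -0.003, "dz": 0, "twist": 0}, {"grip": 1, "dx": -0.048, "dy": -0.004, "dz": -0.002, "twist": 0}, {"grip": 1, "dx": -0.06, "dy": -0.005, "dz": -0.005, "twist": 0}])

```text
t: 17.42
ee_pos: [0.5496, -0.0191, 0.2096]
ee_rot: [[0.996, 0.087, 0.007], [0.087, -0.996, -0.001], [0.007, 0.002, -1.0]]
force: [-0.1, -0.4, 1.2]
gripper_width: -0.0003
gripper_force: 0.5
```

Request:
drive_tool(moves=[{"grip": 1, "dx": -0.02, "dy": -0.002, "dz": -0.007, "twist": 0}, {"grip": 1, "dx": -0.036, "dy": -0.0035, "dz": -0.016, "twist": 0}, {"grip": 1, "dx": -0.05, "dy": -0.005, "dz": -0.027, "twist": 0}, {"grip": 1, "dx": -0.062, "dy": -0.006, "dz": -0.039, "twist": 0}, {"grip": 1, "dx": -0.0725, "dy": -0.007, "dz": -0.0535, "twist": 0}])

```text
t: 17.83
ee_pos: [0.4771, -0.0262, 0.1556]
ee_rot: [[0.996, 0.087, 0.007], [0.087, -0.996, -0.002], [0.007, 0.002, -1.0]]
force: [1.6, 0.8, 0.1]
gripper_width: 0.0
gripper_force: 0.4
```

Request:
drive_tool(moves=[{"grip": 1, "dx": -0.005, "dy": 0, "dz": -0.01, "twist": 0}, {"grip": 1, "dx": -0.009, "dy": 0, "dz": -0.02, "twist": 0}, {"grip": 1, "dx": -0.012, "dy": 0, "dz": -0.029, "twist": 0}, {"grip": 1, "dx": -0.014, "dy": 0, "dz": -0.036, "twist": 0}, {"grip": 1, "dx": -0.015, "dy": 0, "dz": -0.042, "twist": 0}])

```text
t: 18.25
ee_pos: [0.4608, -0.0257, 0.1105]
ee_rot: [[0.996, 0.087, 0.001], [0.087, -0.996, -0.0], [0.001, 0.0, -1.0]]
force: [-0.0, 0.1, 1.7]
gripper_width: -0.0001
gripper_force: 0.3
```

Request:
drive_tool(moves=[{"grip": 1, "dx": 0, "dy": 0, "dz": 0, "twist": 0}, {"grip": 1, "dx": 0, "dy": 0, "dz": 0, "twist": 0}, {"grip": 1, "dx": 0, "dy": 0, "dz": 0, "twist": 0}])

```text
t: 18.5
ee_pos: [0.4608, -0.0256, 0.111]
ee_rot: [[0.996, 0.087, 0.0], [0.087, -0.996, 0.0], [0.0, -0.0, -1.0]]
force: [0.0, 0.1, -0.4]
gripper_width: 0.0003
gripper_force: 0.0
```

Request:
drive_tool(moves=[{"grip": 1, "dx": 0, "dy": 0, "dz": -0.003, "twist": 0}, {"grip": 1, "dx": 0, "dy": 0, "dz": -0.006, "twist": 0}, {"grip": 1, "dx": 0, "dy": 0, "dz": -0.009, "twist": 0}, {"grip": 1, "dx": 0, "dy": 0, "dz": -0.011, "twist": 0}, {"grip": 1, "dx": 0, "dy": 0, "dz": -0.011, "twist": 0}])

```text
t: 18.92
ee_pos: [0.4605, -0.0257, 0.1]
ee_rot: [[0.996, 0.087, -0.0], [0.087, -0.996, -0.0], [-0.0, 0.0, -1.0]]
force: [-0.1, -0.0, 1.5]
gripper_width: 0.0001
gripper_force: 1.2
```

Request:
drive_tool(moves=[{"grip": 1, "dx": 0, "dy": 0, "dz": -0.001, "twist": 0}, {"grip": 1, "dx": 0, "dy": 0, "dz": -0.002, "twist": 0}, {"grip": 1, "dx": 0, "dy": 0, "dz": -0.003, "twist": 0}, {"grip": 1, "dx": 0, "dy": 0, "dz": -0.003, "twist": 0}, {"grip": 1, "dx": 0, "dy": 0, "dz": -0.003, "twist": 0}])

```text
t: 19.33
ee_pos: [0.4606, -0.0257, 0.0995]
ee_rot: [[0.996, 0.087, -0.0], [0.087, -0.996, -0.0], [-0.001, 0.0, -1.0]]
force: [-8.1, 0.3, 20.6]
gripper_width: 0.0003
gripper_force: 10.4
```

Firm stop at z = 0.0995, which matches the shut lid's top of 0.100. I'll lift clear and check.

Request:
drive_tool(moves=[{"grip": 1, "dx": 0, "dy": 0, "dz": 0.01, "twist": 0}, {"grip": 1, "dx": 0, "dy": 0, "dz": 0.04, "twist": 0}, {"grip": 1, "dx": 0, "dy": 0, "dz": 0.08, "twist": 0}, {"grip": 1, "dx": 0, "dy": 0, "dz": 0.12, "twist": 0}, {"grip": 1, "dx": -0.02, "dy": 0, "dz": 0.15, "twist": 0}])

```text
t: 19.75
ee_pos: [0.4433, -0.0261, 0.2504]
ee_rot: [[0.996, 0.087, 0.006], [0.087, -0.996, -0.001], [0.006, 0.002, -1.0]]
force: [0.7, -1.3, 1.5]
gripper_width: -0.0
gripper_force: 0.0
```

Request:
drive_tool(moves=[{"grip": 1, "dx": -0.03, "dy": 0, "dz": 0.02, "twist": 0}, {"grip": 1, "dx": -0.06, "dy": 0, "dz": 0.04, "twist": 0}, {"grip": 1, "dx": -0.06, "dy": 0, "dz": 0.04, "twist": 0}, {"grip": 1, "dx": -0.06, "dy": 0, "dz": 0.04, "twist": 0}, {"grip": 1, "dx": -0.06, "dy": 0, "dz": 0.04, "twist": 0}])

```text
t: 20.17
ee_pos: [0.3804, -0.0255, 0.2863]
ee_rot: [[0.996, 0.087, 0.0], [0.087, -0.996, 0.0], [0.0, -0.0, -1.0]]
force: [0.2, 0.3, 0.1]
gripper_width: -0.0002
gripper_force: 0.0
```

Run:
```python
from h import *
g,o=grab('wrist','w8'); print(o['ee_pos'])
C=np.array([.4933,-.0247]);a=np.radians(5.25);X=np.array([np.cos(a),np.sin(a)]);Y=np.array([-X[1],X[0]])
hsv=cv2.cvtColor(g['frame'],cv2.COLOR_RGB2HSV)
m=((hsv[...,0]>5)&(hsv[...,0]<25)&(hsv[...,1]>70)&(hsv[...,2]>40)).astype(np.uint8)*255
m[:, :200]=0;m[:,450:]=0;m[300:]=0
n,l,s,_=cv2.connectedComponentsWithStats(m); i=1+np.argmax(s[1:,4]); p=np.argwhere(l==i)[:,::-1].astype(np.float32)
print(s[i],cv2.minAreaRect(p))
for th in(0,.05,.1,.2):
    print(th,proj(g,o,[np.r_[C+(.074-.148*np.cos(th)-s_*0)*X+s_*Y,.1+.148*np.sin(th)] for s_ in(.044,-.044)]).round(1).tolist(), 'width at edge')
for r in range(s[i][1]+s[i][3]-14,s[i][1]+s[i][3],2): q=np.where(l[r]==i)[0]; print(r,q.min(),q.max()+1,hsv[r,320].tolist())
```

```text
[ 0.38043573 -0.02554284  0.28630876]
[  268     0   122   174 19817] ((328.4999694824219, 86.49998474121094), (120.99998474121094, 172.99996948242188), 0.0)
0 [[274.0, 172.2], [382.4, 171.8]] width at edge
0.05 [[273.1, 172.9], [383.9, 172.6]] width at edge
0.1 [[272.0, 173.3], [385.4, 172.9]] width at edge
0.2 [[269.8, 172.4], [388.8, 172.1]] width at edge
160 274 383 [16, 130, 122]
162 274 383 [15, 130, 122]
164 274 383 [15, 117, 126]
166 274 383 [16, 125, 124]
168 274 383 [15, 122, 119]
170 274 382 [16, 124, 119]
172 300 325 [14, 76, 64]
```

Seen from above, the lid's front edge is 109 px wide, against 108.4 predicted for fully shut and 110.8 for 0.05 rad. The lid is shut, so I'm handing in.

```bash
python3 -c "
from station import env
print(env.job_done())"
```

```text
the job is handed in; nothing more can be done
None
```

The job is handed in, with no verdict returned: both biscuit boxes stand in a square, close row with the back one, the lid measured fully shut, and I never touched the mug or the jar.

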